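# Third end pin to the buff

### The job

Twist the yellow reset key on the green drive box clockwise to its stop and let go of it so that it springs back to rest. Then turn the black indexing knob on the buffing motor's base clockwise from its home stop, counting the clicks, to the third one, so that the third brass end pin faces the mop; do not run on to the fourth. Finish still gripping the knob in that third stop, and leave the red rocker switch and everything else on the bench alone.

Things in the scene. Friction and masses are not known exactly. Their poses are not given: they have to be found in the camera images.
- buffer: fixed grey base 280 x 220 x 35 mm, origin under its centre. At x +42 mm: blue motor (76 mm diameter, along y, y -105 to -20, axle 92 mm up) and its grey cloth mop (100 mm diameter, 22 mm thick, y 0, top 142 mm up). At x -75, y 0: dividing head, vertical axis, with the indexing knob. At x -95, y -83: red rocker, 55 mm up
- index_grip (a point): middle of the knob's black bar grip, on the vertical turning axis, 134 mm up. Bar: 54 mm long (point x, turns with the knob; at home 0.6 rad anticlockwise of the base's x), 14 mm wide (point y), from 118 to 150 mm up, white mark at +x. Below it a 70 mm steel disc, top 103 mm up, with four brass end pins sticking out to 64 mm from the axis, tops 100 mm up
- index (a joint): knob turn, rad, growing clockwise from above. 0 = home stop, where it starts; sprung clicks at 0.40, 0.80, 1.20, 1.60, end stop 1.95. The first to fourth pin face the mop at the first to fourth click. Detents pull it into the nearest click; about 0.15 N m takes it over one
- third_pin (a point): outer end of the third brass end pin (15 mm diameter head), 92 mm up and 64 mm from the knob axis; it faces the mop when the knob is in its third click
- drivebox: fixed green motor drive box 120 x 100 x 55 mm (x, y, z), origin under its centre on the bench; the yellow reset key stands in the middle of its top. It stands on either side of the buffing unit
- key_grip (a point): middle of the yellow bar grip of the reset key, on its vertical axis, 86 mm above the bench. The bar is 42 mm long (the point's x axis, turning with the key), 12 mm wide (the point's y axis) and 28 mm high: 71 to 99 mm above the bench; the box top is 55 mm up
- key (a joint): turn of the reset key, rad, growing clockwise seen from above: 0 at rest, hard stop at 1.05; a spring (0.03 N m at rest to 0.12 N m at the stop) turns it back to 0 when it is let go
- rocker (a joint): red rocker switch on the grey base, 36 x 20 mm: 0 is off, 0.3 is on; leave it off
- jar: green glass jar, 72 mm diameter, 80 mm high, with black ebony dowels standing out to 128 mm; loose; origin under its centre
- offcut: loose cedar headstock offcut 130 x 60 x 22 mm, origin on the underside
- pumice: loose round grey pumice stone 68 mm diameter, 28 mm high, origin under its centre
- endpin: loose polished brass end pin standing on its 20 mm head, 34 mm high, origin under its centre
- driver: loose screwdriver lying on the bench

How it is judged (in metres and radians):
On the way, in this order (a step that is already met when the one before it is completed fails the run):
1. the reset key is twisted to its stop by the fingers (value of joint key above 0.97 rad and contact force between the fingers and key above 1 N and value of joint index below 0.2 rad), for 0.1 s.
2. the key is let go and has sprung back to rest, with the knob still at home (value of joint key below 0.06 rad and contact force between each of the arm, the fingers and key below 0.1 N and value of joint index below 0.2 rad), for 0.1 s.
3. the indexing knob is gripped in its third click (value of joint index between 1.1 and 1.3 rad and contact force between the fingers and index above 4 N), for 0.3 s.
At the end, for the whole second after the job is handed in: The indexing knob stands still in its third click (1.20 rad, within 0.1 rad) with the fingers gripping it (more than 4 N), the reset key is back at rest (under 0.06 rad) and the red rocker is still off (under 0.1 rad) (all of step 3 and velocity of joint index between -0.15 and 0.15 rad/s and value of joint key below 0.06 rad and value of joint rocker below 0.1 rad); the arm keeps its last pose, push and grip.
It fails at once if the indexing knob is run on past the third click towards the fourth (value of joint index above 1.42 rad).
It fails at once if the red rocker switch is pressed (value of joint rocker above 0.15 rad).
It fails at once if a bystander is disturbed (moved more than 15 mm) (distance of any of jar, offcut, pumice, endpin, driver from where it was at the start of the episode above 0.015 m).
It also fails if it takes over 58 s, if anything falls off the work surface, if the arm or the gripper's body presses on something with over 40 N, if the wrist force passes 120 N, or if a joint passes its speed limit or range.

### The arm

A 6-joint arm with a two-finger parallel gripper is mounted at the origin on the work surface. World frame = base frame: x ahead of the robot, y to its left, z up, the work surface at z = 0. Lengths are in m, angles in degrees, forces in N, time in s.
With the tool pointing down it reaches from about 0.4 to 0.825 m from the base axis. Payload 7 kg.
Tool frame: the origin (TCP) lies midway between the tips of the shut fingers; the grasp point (between the pads) lies 19 mm behind it; z points along the fingers, y is the line along which they close (so a half turn about z gives the same grasp; the last joint's range is limited). The gripper opens to 88 mm and grips with 3 to 60 N. Pads are 19 mm wide; open, the fingers measure 130 mm over their backs; the gripper's body (78 mm by 193 mm) begins 47 mm behind the grasp point.
Start: joints at [-50.644, 20.546, 0.682, 0, -70.136, -16.507], TCP at [0.262, -0.622, 0.227] pointing down, gripper open.
Joint ranges: [-176.03, 176.03], [-82.01, 121.73], [-58.28, 71.71], [-173.87, 95.51], [-174.79, -0.11], [-173.66, 173.66]. Speed limits (degrees/s): [136.94, 136.94, 172.46, 180, 180, 180].

### API

Orientations are given as [roll, pitch, yaw] about the fixed x, y, z axes, in that order (R = Rz(yaw) Ry(pitch) Rx(roll)).
In Python, from plant import ctrl gives the robot as it stands. The module is installed in compiled form; this text tells all that it offers.
- The arm moves only by the tool send_rows, never from a script. Its argument "plan" is a list that holds one entry, the list of rows, each a list of 6 numbers: the shift along the tool's x, y, z in fractions of the full range, 1 being 0.3 m, then the turn, a rotation vector about the tool's x, y, z in fractions of the full range, 1 being 180 degrees. A call has 1 to 8 rows; each row is the pose to reach, as a shift and turn from the pose commanded when the call began, along the tool's axes at that moment; what a row does not reach only later rows make up. A row lasts 1/12 s, in which the tool goes at most 41.7 mm and 7.16 degrees, less where a joint would pass 70% of its speed; a pose out of reach is approached as far as the arm can. No shift or turn number may pass 1 either way. A call with a gripper value outside its range is refused whole. "fingers" is the opening, from 0 (shut) to 1 (fully open), set as the call begins (left out, the last holds). The fingers move at their own pace and stop on an object; the grip force is fixed at half the most. Time passes only in rows, so rows that repeat a pose let the fingers close. It gives the time, the measured TCP pose, the force, the opening and the grip force at its end, in the units of the state.
- ctrl.get_obs(): the state, without advancing time (a new reading comes with each control period).
- ctrl.snapshot(name): name is "side" or "top" or "wrist"; returns a dict with "img" (420x560x3 uint8, red, green, blue), "K" (3x3 intrinsics, pixels), "pose" (4x4, takes a point from camera to world coordinates). Camera axes: x right, y down, z forward; pixel columns grow to the right and rows downward; lengths in m; the calibration is good to about 2 mm. The wrist camera is an equidistant fisheye: a pixel r from the principal point sees the ray r / f radians off the axis. A picture is of the moment at which its call begins. There is no depth.
- ctrl.close_job(): hands the job in; it is judged then, once.
The state is a dict: "clock": time; "joint_pos": joint angles; "qvel": joint speeds; "tau": joint torques, N m; "tool_pos": TCP position; "orientation": TCP orientation; "force": force on the tool from outside, world axes, zero at the start; "moment": the same for the moment, N m; "opening": finger opening in m; "gripper_force": force on a finger pad.
Only numpy, scipy, OpenCV 4.12 (cv2) and the standard library are available. Lean on these libraries where they do the work, as an engineer would, in place of code of your own. Each camera call takes 0.05 s, during which the arm holds its last target. There are 200 camera calls.

## Working session

There is one attempt and no reset: what is moved stays moved. The work goes in short steps, Python scripts to look and compute and a tool call to move; the robot and the scene stay as the last step left them, time stands still between calls to the robot, and variables do not carry over. Pictures are saved under pics/ and viewed, at most 10 in all, crops included, and the job is handed in when it is done.

Besides the shell and the picture viewer there is one more tool, called after "Request:" as name([rows], argument=value, ...), one row to a line, values as JSON. send_rows: Moves the arm, as the interface text tells. Its arguments: {"type":"object","properties":{"plan":{"type":"array","items":{"type":"array","items":{"type":"array","items":{"type":"number"}}}},"fingers":{"type":"number"}},"required":["plan"]}

```bash
mkdir -p pics; python3 - <<'E'
from plant import ctrl
import cv2,pickle
o=ctrl.get_obs();print(o)
d={}
for n in ("top","side"):
    s=ctrl.snapshot(n);d[n]=s;cv2.imwrite(f"pics/{n}0.png",cv2.resize(s["img"][:,:,::-1],(800,600),interpolation=cv2.INTER_CUBIC));print(n,s["K"],s["pose"])
pickle.dump(d,open("s0.pkl","wb"))
E
```

```text
{'clock': 0.0, 'joint_pos': array([-5.06445024e+01,  2.05900710e+01,  6.32736881e-01, -2.22835181e-02,
       -7.01356352e+01, -1.65069749e+01]), 'qvel': array([-0.09728523,  0.10811072, -0.0495911 , -0.06723646,  0.06169575,
       -0.10978192]), 'tau': array([ 7.97143207e-05, -5.82714200e+01,  2.93051541e+01,  6.99694142e+00,
        6.72103168e-03, -1.69092427e-04]), 'tool_pos': array([ 0.26188832, -0.62157692,  0.22562341]), 'orientation': array([ 1.79904910e+02, -6.33388224e-03, -1.57159061e+02]), 'force': array([ 0.21179557, -0.06549009, -0.36458011]), 'moment': array([-0.00992376, -0.03575761,  0.00391611]), 'gripper_force': 0.0, 'opening': 0.08739152501294165}
top [[464.59999435   0.         277.63627046]
 [  0.         464.59999435 206.22046689]
 [  0.           0.           1.        ]] [[-3.03942343e-03 -9.95856228e-01  9.08907845e-02  4.14593356e-01]
 [-9.99995377e-01  3.03470127e-03 -1.90153657e-04  1.38056206e-02]
 [-8.64606757e-05 -9.08909423e-02 -9.95860848e-01  1.35434372e+00]
 [ 0.00000000e+00  0.00000000e+00  0.00000000e+00  1.00000000e+00]]
side [[458.739855     0.         280.82923802]
 [  0.         458.739855   210.1120092 ]
 [  0.           0.           1.        ]] [[-0.89988556 -0.26169876  0.34888354  0.0150958 ]
 [-0.43603256  0.52329592 -0.73214547  1.02804763]
 [ 0.00903223 -0.81097172 -0.58501563  0.92979284]
 [ 0.          0.          0.          1.        ]]
```

View pics/top0.png

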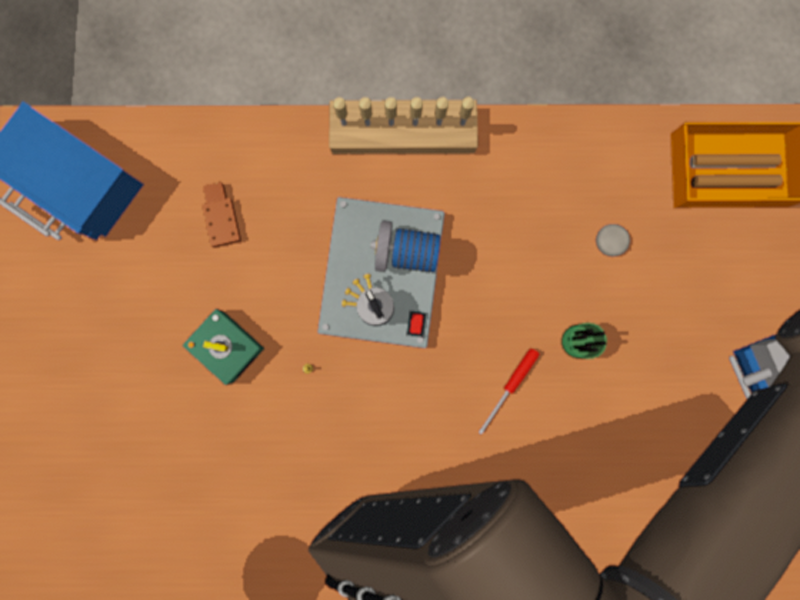

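View pics/side0.png

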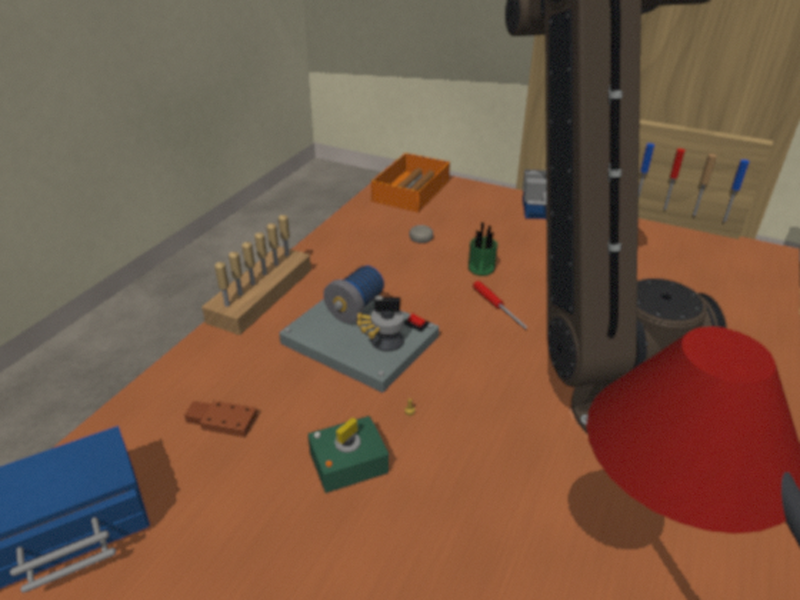

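The top view shows the drive box at about (222,347), the buffer at (380,270), its knob at (375,302) and the rocker at (417,323). I'll enlarge both grips.

```bash
python3 - <<'E'
import pickle,cv2,numpy as np
d=pickle.load(open("s0.pkl","rb"))["top"]["img"][:,:,::-1]
a=d[210:275,120:190]; b=d[135:248,217:317]
A=cv2.resize(a,(385,358),interpolation=cv2.INTER_CUBIC)   # 5.5x
B=cv2.resize(b,(400,452),interpolation=cv2.INTER_CUBIC)   # 4x
o=np.zeros((452,790,3),np.uint8);o[:358,:385]=A;o[:,390:]=B
cv2.imwrite("pics/crop1.png",o)
E
```

```text
(no output)
```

View pics/crop1.png

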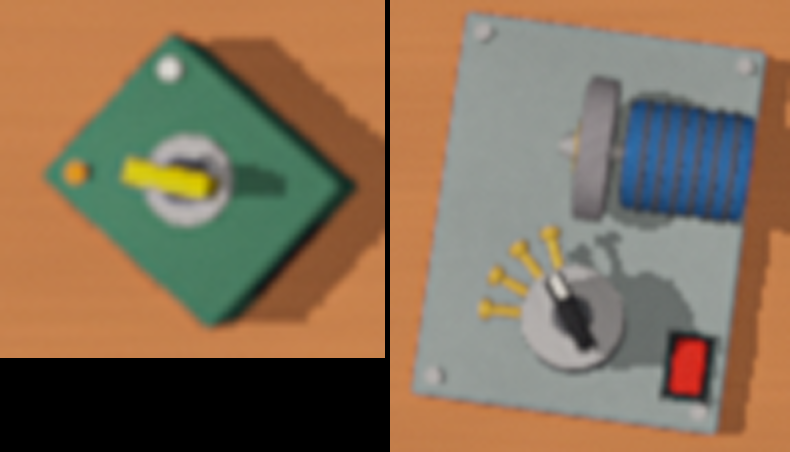

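```bash
cat > h.py <<'E'
import numpy as np,cv2,pickle
def w(s,u,v,z):
    K,T=s["K"],s["pose"];r=T[:3,:3]@np.linalg.solve(K,[u,v,1.]);return (T[:3,3]+r*(z-T[2,3])/r[2])[:2]
E
python3 - <<'E'
from h import *
s=pickle.load(open("s0.pkl","rb"))["top"]
B=lambda x,y,z:w(s,217+(x-390)/4-.4,135+y/4-.4,z)
A=lambda x,y,z:w(s,120+x/5.5-.4,210+y/5.5-.4,z)
c=np.array([B(*p,.035) for p in((468,12),(765,50),(718,433),(413,392))])
o=c.mean(0);print("base",c.round(4),o)
x=c[0]+c[1]-c[2]-c[3];yaw=np.arctan2(x[1],x[0]);print("yaw",np.degrees(yaw),[np.linalg.norm(c[i]-c[i-1]) for i in range(4)])
R=np.array([[np.cos(yaw),-np.sin(yaw)],[np.sin(yaw),np.cos(yaw)]])
print("knob axis",o+R@[-.075,0],"home bar yaw",np.degrees(yaw+.6),"disc",B(572,318,.103))
e=B(556,275,.15),B(588,345,.15);print("bar",e,(e[0]+e[1])/2,np.degrees(np.arctan2(*(e[0]-e[1])[::-1])))
print("rocker",o+R@[-.095,-.083],"mop",o+R@[.042,0])
c=np.array([A(*p,.055) for p in((174,35),(355,186),(212,327),(43,175))]);print("box",c.mean(0),[np.linalg.norm(c[i]-c[i-1]) for i in range(4)])
x=c[1]-c[0]+c[2]-c[3];print("boxyaw",np.degrees(np.arctan2(*x[::-1])))
e=A(124,168,.099),A(212,185,.099);print("key",e,(e[0]+e[1])/2,np.linalg.norm(e[0]-e[1]),np.degrees(np.arctan2(*(e[0]-e[1])[::-1])))
s=pickle.load(open("s0.pkl","rb"))["top"]
for n,u,v,z in(("endpin",309,369,.03),("jar",583,341,.08),("offcut",222,215,.022)):print(n,w(s,u*.7-.2,v*.7-.2,z))
E
```

```text
base [[ 0.7345  0.133 ]
 [ 0.706  -0.0813]
 [ 0.4307 -0.0455]
 [ 0.4603  0.1706]] [0.58289305 0.04420082]
yaw -7.616108666303902 [np.float64(0.2767746033738192), np.float64(0.2162497384193361), np.float64(0.2776269441702821), np.float64(0.21812686882403975)]
knob axis [0.50855468 0.05414095] home bar yaw 26.76135904154549 disc [0.5075633  0.05558559]
bar (array([0.5321742 , 0.06443421]), array([0.48647418, 0.04363423])) [0.50932419 0.05403422] 24.47225857335809
rocker [ 0.4777307  -0.02547614] mop [0.62452254 0.03863435]
box [0.43292951 0.35521676] [np.float64(0.09615387415461593), np.float64(0.12105956907989636), np.float64(0.10021708516801123), np.float64(0.11619109678899084)]
boxyaw -130.3919552004173
key (array([0.43846116, 0.37903497]), array([0.43002425, 0.33574012])) [0.4342427  0.35738754] 0.04410924375773835 78.97291299036961
endpin [0.38838438 0.18836396]
jar [ 0.44110304 -0.34268033]
offcut [0.70078009 0.36954958]
```

```bash
cat >> h.py <<'E'
def rows(c,t,n=8):
    """pose (x,y,z,yaw deg), tool down; prints n rows in cm/deg tool axes"""
    y=np.radians(c[3]);R=np.array([[np.cos(y),np.sin(y),0],[np.sin(y),-np.cos(y),0],[0,0,-1]])
    d=R.T@(np.array(t[:3])-c[:3])*100;a=-(t[3]-c[3])
    f=np.arange(1,n+1)/n
    print([[round(k*d[0],1),round(k*d[1],1),round(k*d[2],1),0,0,round(k*a,1)] for k in f])
E
python3 - <<'E'
from h import *
P=[(.262,-.622,.227,-157.1),(.5,-.405,.25,-157.1),(.55,-.095,.25,-135.1),(.52,.2,.25,-113.1),(.434,.3565,.2,-101.1),(.434,.3565,.067,-101.1)]
for a,b in zip(P,P[1:]): rows(a,b)
E
```

```text
[[np.float64(-3.8), np.float64(1.3), np.float64(-0.3), 0, 0, np.float64(-0.0)], [np.float64(-7.6), np.float64(2.7), np.float64(-0.6), 0, 0, np.float64(-0.0)], [np.float64(-11.4), np.float64(4.0), np.float64(-0.9), 0, 0, np.float64(-0.0)], [np.float64(-15.2), np.float64(5.4), np.float64(-1.1), 0, 0, np.float64(-0.0)], [np.float64(-19.0), np.float64(6.7), np.float64(-1.4), 0, 0, np.float64(-0.0)], [np.float64(-22.8), np.float64(8.0), np.float64(-1.7), 0, 0, np.float64(-0.0)], [np.float64(-26.6), np.float64(9.4), np.float64(-2.0), 0, 0, np.float64(-0.0)], [np.float64(-30.4), np.float64(10.7), np.float64(-2.3), 0, 0, np.float64(-0.0)]]
[[np.float64(-2.1), np.float64(3.3), np.float64(0.0), 0, 0, np.float64(-2.8)], [np.float64(-4.2), np.float64(6.7), np.float64(0.0), 0, 0, np.float64(-5.5)], [np.float64(-6.3), np.float64(10.0), np.float64(0.0), 0, 0, np.float64(-8.2)], [np.float64(-8.3), np.float64(13.3), np.float64(0.0), 0, 0, np.float64(-11.0)], [np.float64(-10.4), np.float64(16.6), np.float64(0.0), 0, 0, np.float64(-13.8)], [np.float64(-12.5), np.float64(20.0), np.float64(0.0), 0, 0, np
[... 1369 characters left out ...]
[np.float64(-11.0), np.float64(14.1), np.float64(5.0), 0, 0, np.float64(-12.0)]]
[[np.float64(0.0), np.float64(0.0), np.float64(1.7), 0, 0, np.float64(-0.0)], [np.float64(0.0), np.float64(0.0), np.float64(3.3), 0, 0, np.float64(-0.0)], [np.float64(0.0), np.float64(0.0), np.float64(5.0), 0, 0, np.float64(-0.0)], [np.float64(0.0), np.float64(0.0), np.float64(6.6), 0, 0, np.float64(-0.0)], [np.float64(0.0), np.float64(0.0), np.float64(8.3), 0, 0, np.float64(-0.0)], [np.float64(0.0), np.float64(0.0), np.float64(10.0), 0, 0, np.float64(-0.0)], [np.float64(0.0), np.float64(0.0), np.float64(11.6), 0, 0, np.float64(-0.0)], [np.float64(0.0), np.float64(0.0), np.float64(13.3), 0, 0, np.float64(-0.0)]]
```

Careful with the scale: shifts go in shares of 0.3 m and turns go in shares of 180 degrees. That gives: -28 cm / 30 = -0.9333, -1.7 cm / 30 = -0.0567.

Request:
send_rows([
  [[-0.0667,0.0233,-0.01,0,0,0],[-0.1933,0.0667,-0.02,0,0,0],[-0.32,0.1133,-0.03,0,0,0],[-0.4467,0.1567,-0.0367,0,0,0],[-0.5733,0.2,-0.0467,0,0,0],[-0.7,0.2467,-0.0567,0,0,0],[-0.8267,0.29,-0.0667,0,0,0],[-0.9333,0.33,-0.0767,0,0,0]],
], fingers=1)

```text
clock: 0.77
tool_pos: [0.4832, -0.42, 0.2494]
orientation: [180.0, -0.0, -157.1]
force: [-0.1, -0.9, 0.7]
opening: 0.0877
gripper_force: 0.0
```

In the tool's units: 26.6 cm / 30 = 0.8867, 23.3 cm / 30 = 0.7767, -22 degrees / 180 = -0.1222.

Request:
send_rows([
  [[-0.07,0.11,0,0,0,-0.0153],[-0.14,0.2233,0,0,0,-0.0306],[-0.21,0.3333,0,0,0,-0.0458],[-0.2767,0.4433,0,0,0,-0.0611],[-0.3467,0.5533,0,0,0,-0.0764],[-0.4167,0.6667,0,0,0,-0.0917],[-0.4867,0.7767,0,0,0,-0.1069],[-0.5567,0.8867,0,0,0,-0.1222]],
])

```text
clock: 1.43
tool_pos: [0.532, -0.1102, 0.2495]
orientation: [180.0, -0.0, -135.0]
force: [0.7, 0.6, -0.3]
opening: 0.0876
gripper_force: 0.0
```

In the tool's units: 23 cm / 30 = 0.7667, 20.1 cm / 30 = 0.67, -22 degrees / 180 = -0.1222.

Request:
send_rows([
  [[-0.0767,0.0967,0,0,0,-0.0153],[-0.1567,0.1933,0,0,0,-0.0306],[-0.2333,0.2867,0,0,0,-0.0458],[-0.31,0.3833,0,0,0,-0.0611],[-0.39,0.48,0,0,0,-0.0764],[-0.4667,0.5767,0,0,0,-0.0917],[-0.5467,0.67,0,0,0,-0.1069],[-0.6233,0.7667,0,0,0,-0.1222]],
])

```text
clock: 2.1
tool_pos: [0.5019, 0.1846, 0.2495]
orientation: [180.0, -0.0, -113.0]
force: [0.7, 0.5, -0.1]
opening: 0.0876
gripper_force: 0.0
```

In the tool's units: -13.1 cm / 30 = -0.4367, 13 cm / 30 = 0.4333, -12 degrees / 180 = -0.0667.

Request:
send_rows([
  [[-0.0533,0.0533,0.02,0,0,-0.0083],[-0.11,0.1067,0.04,0,0,-0.0167],[-0.1633,0.1633,0.0633,0,0,-0.025],[-0.22,0.2167,0.0833,0,0,-0.0333],[-0.2733,0.27,0.1033,0,0,-0.0417],[-0.33,0.3233,0.1267,0,0,-0.05],[-0.3833,0.38,0.1467,0,0,-0.0583],[-0.4367,0.4333,0.1667,0,0,-0.0667]],
])

```text
clock: 2.77
tool_pos: [0.4338, 0.3552, 0.1989]
orientation: [180.0, -0.0, -101.1]
force: [0.0, -0.4, -0.1]
opening: 0.0875
gripper_force: 0.0
```

```bash
python3 - <<'E'
from plant import ctrl
import cv2,pickle
s=ctrl.snapshot("wrist");t=ctrl.snapshot("top");pickle.dump((s,t),open("w1.pkl","wb"));print(s["K"],s["pose"])
cv2.imwrite("pics/w1.png",cv2.resize(s["img"][:,:,::-1],(800,600)))
print(ctrl.get_obs()["tool_pos"])
E
```

```text
[[325.1922621    0.         285.82252913]
 [  0.         325.1922621  202.90963006]
 [  0.           0.           1.        ]] [[-0.98135563  0.1852775   0.0511212   0.4204078 ]
 [ 0.19219683  0.9442867   0.267176    0.28311153]
 [ 0.00122863  0.27202    -0.96229081  0.35715334]
 [ 0.          0.          0.          1.        ]]
[0.43319777 0.35631534 0.19799508]
```

View pics/w1.png

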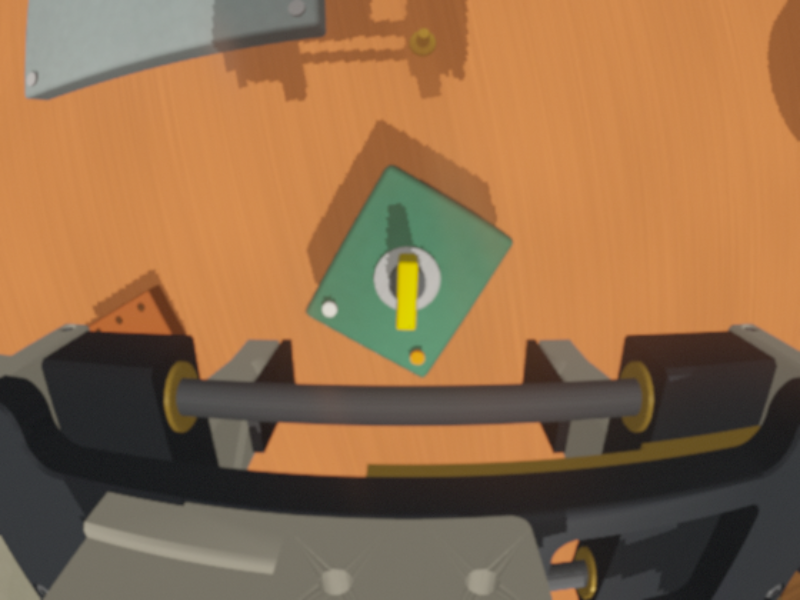

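The yellow bar runs from (408,264) to (406,329) and looks nearly parallel to the fingers. I'll check this with the fisheye model.

```bash
cat >> h.py <<'E'
def wf(s,u,v,z):
    K,T=s["K"],s["pose"];a=(u-K[0,2])/K[0,0];b=(v-K[1,2])/K[1,1];r=np.hypot(a,b)
    d=T[:3,:3]@[a/r*np.sin(r),b/r*np.sin(r),np.cos(r)];return (T[:3,3]+d*(z-T[2,3])/d[2])[:2]
E
python3 - <<'E'
from h import *
s,t=pickle.load(open("w1.pkl","rb"))
f=lambda x,y,z:wf(s,x*.7,y*.7,z)
e=f(408,263,.099),f(406,329,.099);print(e,(e[0]+e[1])/2,np.linalg.norm(e[0]-e[1]),np.degrees(np.arctan2(*(e[1]-e[0])[::-1])))
c=np.array([f(*p,.055) for p in((391,167),(512,241),(424,376),(307,311))]);print("box",c.mean(0)); print(f(407,279,.06))
E
```

```text
(array([0.4312468 , 0.33916483]), array([0.4401052 , 0.37818505])) [0.435676   0.35867494] 0.04001310896291243 77.20946623290853
box [0.4349412  0.35807915]
[0.43561404 0.35812527]
```

In the tool's units: 13 cm / 30 = 0.4333, 12.5 cm / 30 = 0.4167, 1 degrees / 180 = 0.0056.

Request:
send_rows([
  [[-0.0033,-0.0033,0.05,0,0,0.0028],[-0.0067,-0.0033,0.1167,0,0,0.0056],[-0.0067,-0.0033,0.1833,0,0,0.0056],[-0.0067,-0.0033,0.25,0,0,0.0056],[-0.0067,-0.0033,0.3167,0,0,0.0056],[-0.0067,-0.0033,0.3767,0,0,0.0056],[-0.0067,-0.0033,0.4167,0,0,0.0056],[-0.0067,-0.0033,0.4333,0,0,0.0056]],
])

```text
clock: 3.53
tool_pos: [0.4353, 0.3547, 0.0675]
orientation: [179.9, -0.2, -102.2]
force: [-0.1, -0.4, 0.1]
opening: 0.0875
gripper_force: 0.0
```

Request:
send_rows([
  [[0,0,0,0,0,0],[0,0,0,0,0,0],[0,0,0,0,0,0],[0,0,0,0,0,0],[0,0,0,0,0,0],[0,0,0,0,0,0],[0,0,0,0,0,0],[0,0,0,0,0,0]],
], fingers=0)

```text
clock: 4.2
tool_pos: [0.436, 0.3563, 0.0698]
orientation: [-180.0, 0.0, -102.1]
force: [-0.4, 0.6, -0.2]
opening: 0.0395
gripper_force: 0.0
```

Request:
send_rows([
  [[0,0,0,0,0,0],[0,0,0,0,0,0],[0,0,0,0,0,0],[0,0,0,0,0,0],[0,0,0,0,0,0],[0,0,0,0,0,0],[0,0,0,0,0,0],[0,0,0,0,0,0]],
])

```text
clock: 4.87
tool_pos: [0.4356, 0.3564, 0.0708]
orientation: [180.0, 0.0, -102.1]
force: [-8.5, -1.3, 12.4]
opening: 0.0121
gripper_force: 69.0
```

In the tool's units: 35 degrees / 180 = 0.1944.

Request:
send_rows([
  [[0,0,0,0,0,0.0111],[0,0,0,0,0,0.0333],[0,0,0,0,0,0.0611],[0,0,0,0,0,0.0889],[0,0,0,0,0,0.1167],[0,0,0,0,0,0.1444],[0,0,0,0,0,0.1722],[0,0,0,0,0,0.1944]],
])

```text
clock: 5.53
tool_pos: [0.4345, 0.3569, 0.0708]
orientation: [179.9, -0.0, -137.4]
force: [-16.4, 3.5, 16.2]
opening: 0.0118
gripper_force: 69.3
```

```bash
python3 -c "
from plant import ctrl
o=ctrl.get_obs();print(o['tool_pos'],o['orientation'],o['force'],o['moment'],o['gripper_force'],o['opening'])"
```

```text
[0.43450132 0.35688009 0.07076607] [ 1.79913472e+02 -1.33293194e-02 -1.37370245e+02] [-16.44662964   3.51449734  16.22398828] [0.83284874 5.97957088 0.09697231] 69.34981361031532 0.011846901746823041
```

In the tool's units: 26 degrees / 180 = 0.1444.

Request:
send_rows([
  [[0,0,0,0,0,0.0222],[0,0,0,0,0,0.05],[0,0,0,0,0,0.0778],[0,0,0,0,0,0.1056],[0,0,0,0,0,0.1278],[0,0,0,0,0,0.1444],[0,0,0,0,0,0.1444],[0,0,0,0,0,0.1444]],
])

```text
clock: 6.2
tool_pos: [0.434, 0.3576, 0.0708]
orientation: [179.9, -0.1, -163.1]
force: [-19.5, 6.8, 16.5]
opening: 0.0119
gripper_force: 69.3
```

```bash
python3 -c "
from plant import ctrl
o=ctrl.get_obs();print(o['tool_pos'],o['orientation'],o['force'],o['moment'],o['gripper_force'],o['opening'])"
```

```text
[0.43397518 0.35763609 0.07075467] [ 1.79870181e+02 -5.71188035e-02 -1.63115798e+02] [-19.47800458   6.76943293  16.46010995] [1.73605249 7.26480711 0.16610133] 69.30782541632652 0.011899008628348305
```

In the tool's units: 3 degrees / 180 = 0.0167.

Request:
send_rows([
  [[0,0,0,0,0,0.0083],[0,0,0,0,0,0.0167],[0,0,0,0,0,0.0167],[0,0,0,0,0,0.0167]],
])

```text
clock: 6.53
tool_pos: [0.4339, 0.3577, 0.0708]
orientation: [179.9, -0.1, -166.0]
force: [-20.3, 6.0, 16.9]
opening: 0.012
gripper_force: 70.7
```

```bash
python3 -c "
from plant import ctrl
o=ctrl.get_obs();print(o['tool_pos'],o['orientation'],o['force'],o['moment'],o['gripper_force'],o['opening'])"
```

```text
[0.43394084 0.35767717 0.0708078 ] [ 1.79888520e+02 -5.91387101e-02 -1.66029798e+02] [-20.27867823   5.96843739  16.88585161] [1.70981648 7.5018219  0.77577727] 70.67086815834045 0.011977236944599779
```

The torque jumped from 0.17 to 0.78 N·m, so the key is at its stop. Now I'll open the fingers and rise.

In the tool's units: -1 degrees / 180 = -0.0056.

Request:
send_rows([
  [[0,0,0,0,0,-0.0056],[0,0,0,0,0,-0.0056],[0,0,0,0,0,-0.0056],[0,0,0,0,0,-0.0056],[0,0,0,0,0,-0.0056],[0,0,0,0,0,-0.0056],[0,0,0,0,0,-0.0056],[0,0,0,0,0,-0.0056]],
], fingers=1)

```text
clock: 7.2
tool_pos: [0.4364, 0.3565, 0.0695]
orientation: [180.0, 0.0, -165.1]
force: [-0.1, 0.2, 0.1]
opening: 0.06
gripper_force: 0.0
```

In the tool's units: -13 cm / 30 = -0.4333, -10 cm / 30 = -0.3333, -1 degrees / 180 = -0.0056.

Request:
send_rows([
  [[0,0,0,0,0,-0.0056],[0,0,0,0,0,-0.0056],[0,0,0,0,0,-0.0056],[0,0,-0.0333,0,0,-0.0056],[0,0,-0.1,0,0,-0.0056],[0,0,-0.2,0,0,-0.0056],[0,0,-0.3333,0,0,-0.0056],[0,0,-0.4333,0,0,-0.0056]],
])

```text
clock: 7.87
tool_pos: [0.4364, 0.3563, 0.2031]
orientation: [180.0, 0.1, -164.1]
force: [0.7, 1.2, 0.1]
opening: 0.0874
gripper_force: 0.0
```

```bash
python3 - <<'E'
from plant import ctrl
import cv2,pickle
from h import *
s=ctrl.snapshot("wrist");t=ctrl.snapshot("top");pickle.dump((s,t),open("w2.pkl","wb"))
cv2.imwrite("pics/w2.png",cv2.resize(s["img"][:,:,::-1],(800,600)))
o=ctrl.get_obs();print(o["tool_pos"],o["orientation"],o["opening"])
p=o["tool_pos"];y=o["orientation"][2]
m=(.46,.19,.24,-157.);rows((*p,y),m);rows(m,(.509,.0545,.21,-154.))
E
```

```text
[0.43820725 0.35850089 0.20652979] [ 179.67424371    0.50223584 -164.10271452] 0.08765927336047408
[[np.float64(0.3), np.float64(-2.1), np.float64(-0.4), 0, 0, np.float64(-0.9)], [np.float64(0.6), np.float64(-4.2), np.float64(-0.8), 0, 0, np.float64(-1.8)], [np.float64(0.9), np.float64(-6.3), np.float64(-1.3), 0, 0, np.float64(-2.7)], [np.float64(1.3), np.float64(-8.4), np.float64(-1.7), 0, 0, np.float64(-3.6)], [np.float64(1.6), np.float64(-10.5), np.float64(-2.1), 0, 0, np.float64(-4.4)], [np.float64(1.9), np.float64(-12.6), np.float64(-2.5), 0, 0, np.float64(-5.3)], [np.float64(2.2), np.float64(-14.7), np.float64(-2.9), 0, 0, np.float64(-6.2)], [np.float64(2.5), np.float64(-16.8), np.float64(-3.3), 0, 0, np.float64(-7.1)]]
[[np.float64(0.1), np.float64(-1.8), np.float64(0.4), 0, 0, np.float64(-0.4)], [np.float64(0.2), np.float64(-3.6), np.float64(0.8), 0, 0, np.float64(-0.8)], [np.float64(0.3), np.float64(-5.4), np.float64(1.1), 0, 0, np.float64(-1.1)], [np.float64(0.4), np.float64(-7.2), np.float64(1.5), 0, 0, np.float64(-1.5)], [np.float64(0.5), np.float64(-9.0), np.float64(1.9), 0, 0, np.float64(-1.9)], [np.float64(0.6), np.float64(-10.8), np.float64(2.2), 0, 0, np.float64(-2.2)], [np.float64(0.7), np.float64(-12.6), np.float64(2.6), 0, 0, np.float64(-2.6)], [np.float64(0.8), np.float64(-14.4), np.float64(3.0), 0, 0, np.float64(-3.0)]]
```

View pics/w2.png

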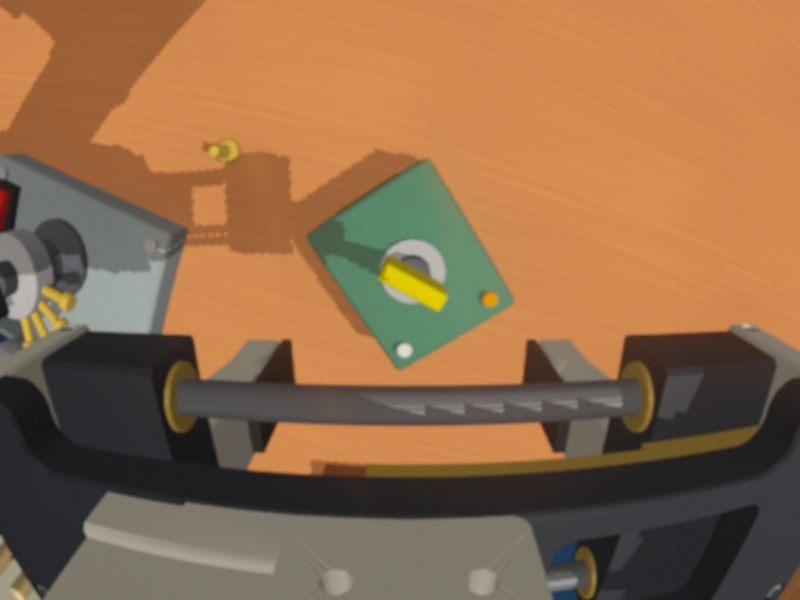

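The key bar, now (390,268) to (440,300), has its original angle to the orange dot again, so it is back at rest. On to the knob.

In the tool's units: -16.8 cm / 30 = -0.56, -14.7 cm / 30 = -0.49, -7.1 degrees / 180 = -0.0394.

Request:
send_rows([
  [[0.01,-0.07,-0.0133,0,0,-0.005],[0.02,-0.14,-0.0267,0,0,-0.01],[0.03,-0.21,-0.0433,0,0,-0.015],[0.0433,-0.28,-0.0567,0,0,-0.02],[0.0533,-0.35,-0.07,0,0,-0.0244],[0.0633,-0.42,-0.0833,0,0,-0.0294],[0.0733,-0.49,-0.0967,0,0,-0.0344],[0.0833,-0.56,-0.11,0,0,-0.0394]],
])

```text
clock: 8.63
tool_pos: [0.4577, 0.1866, 0.2334]
orientation: [180.0, 0.0, -157.0]
force: [-0.4, -1.0, 1.0]
opening: 0.0878
gripper_force: 0.0
```

In the tool's units: -14.4 cm / 30 = -0.48, -12.6 cm / 30 = -0.42, -3 degrees / 180 = -0.0167.

Request:
send_rows([
  [[0.0033,-0.06,0,0,0,-0.0022],[0.0067,-0.12,0,0,0,-0.0044],[0.01,-0.18,0,0,0,-0.0061],[0.0133,-0.24,0,0,0,-0.0083],[0.0167,-0.3,0,0,0,-0.0106],[0.02,-0.36,0,0,0,-0.0122],[0.0233,-0.42,0,0,0,-0.0144],[0.0267,-0.48,0,0,0,-0.0167]],
])

```text
clock: 9.3
tool_pos: [0.5067, 0.0511, 0.2332]
orientation: [-180.0, 0.0, -154.0]
force: [0.2, 0.2, 0.4]
opening: 0.0878
gripper_force: 0.0
```

Request:
send_rows([
  [[0,0,0,0,0,0],[0,0,0,0,0,0]],
])

```text
clock: 9.47
tool_pos: [0.5066, 0.0512, 0.2329]
orientation: [180.0, 0.0, -154.2]
force: [-0.5, -0.0, 0.1]
opening: 0.0878
gripper_force: 0.0
```

```bash
python3 - <<'E'
from plant import ctrl
import cv2,pickle
from h import *
s=ctrl.snapshot("wrist");pickle.dump(s,open("w3.pkl","wb"))
cv2.imwrite("pics/w3.png",cv2.resize(s["img"][:,:,::-1],(800,600)))
o=ctrl.get_obs();print(o["tool_pos"],o["orientation"],o["opening"],o["moment"])
E
```

```text
[0.50651089 0.05174708 0.23287632] [ 1.79994895e+02  1.49058552e-02 -1.54122109e+02] 0.087619580323835 [ 0.03914741 -0.00974209  0.03306278]
```

View pics/w3.png

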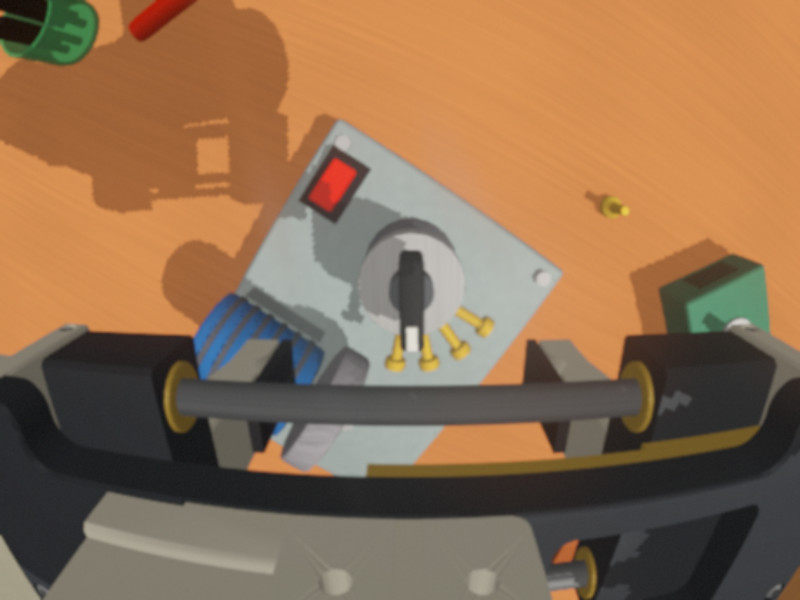

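The knob bar runs from (411,253) to the white mark's end at (411,351). The rocker and motor are clear of the fingers.

```bash
python3 - <<'E'
from h import *
s=pickle.load(open("w3.pkl","rb"))
f=lambda x,y,z:wf(s,x*.7,y*.7,z)
e=f(411,258,.15),f(412,350,.15);m=(e[0]+e[1])/2;print(e,m,np.linalg.norm(e[0]-e[1]),np.degrees(np.arctan2(*(e[1]-e[0])[::-1])),f(412,284,.103))
rows((.5067,.0515,.233,-154.1),(*(m+[.509,.0545])/2,.116,-154.1),1)
E
```

```text
(array([0.48603823, 0.04252246]), array([0.53321237, 0.06608561])) [0.5096253  0.05430404] 0.05273159908793328 26.541804344920855 [0.5098324  0.05513271]
[[np.float64(-0.4), np.float64(0.1), np.float64(11.7), 0, 0, np.float64(-0.0)]]
```

In the tool's units: 11.7 cm / 30 = 0.39, 11.4 cm / 30 = 0.38, -0.4 degrees / 180 = -0.0022.

Request:
send_rows([
  [[-0.0067,0.0033,0.04,0,0,-0.0022],[-0.0133,0.0033,0.1,0,0,-0.0022],[-0.0133,0.0033,0.1667,0,0,-0.0022],[-0.0133,0.0033,0.2333,0,0,-0.0022],[-0.0133,0.0033,0.2933,0,0,-0.0022],[-0.0133,0.0033,0.3467,0,0,-0.0022],[-0.0133,0.0033,0.38,0,0,-0.0022],[-0.0133,0.0033,0.39,0,0,-0.0022]],
])

```text
clock: 10.18
tool_pos: [0.5088, 0.0549, 0.1142]
orientation: [180.0, -0.1, -153.6]
force: [-0.6, 0.3, -0.4]
opening: 0.0876
gripper_force: 0.0
```

Request:
send_rows([
  [[0,0,0,0,0,0],[0,0,0,0,0,0],[0,0,0,0,0,0],[0,0,0,0,0,0],[0,0,0,0,0,0],[0,0,0,0,0,0],[0,0,0,0,0,0],[0,0,0,0,0,0]],
], fingers=0)

```text
clock: 10.85
tool_pos: [0.5098, 0.0547, 0.1157]
orientation: [180.0, 0.0, -153.7]
force: [0.4, -0.3, 0.4]
opening: 0.0399
gripper_force: 0.0
```

Request:
send_rows([
  [[0,0,0,0,0,0],[0,0,0,0,0,0],[0,0,0,0,0,0],[0,0,0,0,0,0],[0,0,0,0,0,0],[0,0,0,0,0,0],[0,0,0,0,0,0],[0,0,0,0,0,0]],
])

```text
clock: 11.52
tool_pos: [0.5098, 0.0545, 0.1156]
orientation: [-180.0, -0.0, -153.6]
force: [1.5, -2.7, 0.2]
opening: 0.0257
gripper_force: 30.0
```

```bash
python3 -c "
from plant import ctrl
o=ctrl.get_obs();print(o['tool_pos'],o['orientation'],o['force'],o['moment'],o['gripper_force'],o['opening'])"
```

```text
[0.50982236 0.05452783 0.11557176] [-1.79987580e+02 -3.30820446e-03 -1.53649510e+02] [ 1.5046964  -2.742809    0.15511744] [-1.00870838 -0.45865254 -0.03271414] 30.000144839286804 0.025665277875407424
```

The fingers stopped at 25.7 mm, so the tips are on the hub below the bar. I'll open, rise 6 mm and grip again.

In the tool's units: -0.6 cm / 30 = -0.02, -0.4 cm / 30 = -0.0133.

Request:
send_rows([
  [[0,0,0,0,0,0],[0,0,0,0,0,0],[0,0,0,0,0,0],[0,0,0,0,0,0],[0,0,-0.0067,0,0,0],[0,0,-0.0133,0,0,0],[0,0,-0.02,0,0,0],[0,0,-0.02,0,0,0]],
], fingers=0.6)

```text
clock: 12.18
tool_pos: [0.5101, 0.0548, 0.1221]
orientation: [-180.0, 0.0, -153.6]
force: [0.5, -0.0, 0.1]
opening: 0.0527
gripper_force: 0.0
```

Request:
send_rows([
  [[0,0,0,0,0,0],[0,0,0,0,0,0],[0,0,0,0,0,0],[0,0,0,0,0,0],[0,0,0,0,0,0],[0,0,0,0,0,0],[0,0,0,0,0,0],[0,0,0,0,0,0]],
], fingers=0)

```text
clock: 12.85
tool_pos: [0.5098, 0.0545, 0.1215]
orientation: [-180.0, -0.0, -153.7]
force: [0.8, -1.5, -0.4]
opening: 0.0138
gripper_force: 30.0
```

Request:
send_rows([
  [[0,0,0,0,0,0],[0,0,0,0,0,0],[0,0,0,0,0,0],[0,0,0,0,0,0]],
])

```text
clock: 13.18
tool_pos: [0.5098, 0.0545, 0.1215]
orientation: [-180.0, -0.0, -153.7]
force: [1.9, -2.8, -1.7]
opening: 0.0137
gripper_force: 30.0
```

```bash
python3 -c "
from plant import ctrl
o=ctrl.get_obs();print(o['tool_pos'],o['orientation'],o['force'],o['moment'],o['gripper_force'],o['opening'])"
```

```text
[0.50980886 0.05448843 0.12151972] [-1.79986802e+02 -5.71917307e-03 -1.53651104e+02] [ 1.93480161 -2.83569784 -1.67526612] [-1.13688409 -0.71695744 -0.00639726] 29.999329447746277 0.01371134977739587
```

In the tool's units: 23 degrees / 180 = 0.1278.

Request:
send_rows([
  [[0,0,0,0,0,0.0111],[0,0,0,0,0,0.0333],[0,0,0,0,0,0.0611],[0,0,0,0,0,0.0889],[0,0,0,0,0,0.1111],[0,0,0,0,0,0.1278],[0,0,0,0,0,0.1278],[0,0,0,0,0,0.1278]],
])

```text
clock: 13.85
tool_pos: [0.5097, 0.0549, 0.1215]
orientation: [180.0, 0.0, -176.5]
force: [0.8, 1.2, -1.6]
opening: 0.0137
gripper_force: 30.0
```

```bash
python3 -c "
from plant import ctrl
o=ctrl.get_obs();print(o['tool_pos'],o['orientation'],o['force'],o['moment'],o['gripper_force'],o['opening'])"
```

```text
[0.50971899 0.05494779 0.12153772] [ 1.79977427e+02  1.18047583e-03 -1.76549744e+02] [ 0.82607855  1.17386388 -1.62738005] [ 0.23886619 -0.03677817 -0.02339555] 29.99978095293045 0.013744313638347517
```

In the tool's units: 23 degrees / 180 = 0.1278.

Request:
send_rows([
  [[0,0,0,0,0,0.0111],[0,0,0,0,0,0.0333],[0,0,0,0,0,0.0611],[0,0,0,0,0,0.0889],[0,0,0,0,0,0.1111],[0,0,0,0,0,0.1278],[0,0,0,0,0,0.1278],[0,0,0,0,0,0.1278]],
])

```text
clock: 14.52
tool_pos: [0.5098, 0.0554, 0.1215]
orientation: [179.9, -0.0, 160.5]
force: [-1.4, 5.3, -1.1]
opening: 0.0137
gripper_force: 30.0
```

```bash
python3 -c "
from plant import ctrl
o=ctrl.get_obs();print(o['tool_pos'],o['orientation'],o['force'],o['moment'],o['gripper_force'],o['opening'])"
```

```text
[0.50982547 0.05539512 0.12154867] [ 1.79936430e+02 -2.49918459e-03  1.60523383e+02] [-1.38213897  5.30705152 -1.06425833] [ 1.94141256  0.33229642 -0.0508192 ] 29.99923288822174 0.013718096192656246
```

In the tool's units: 22.5 degrees / 180 = 0.125.

Request:
send_rows([
  [[0,0,0,0,0,0.0111],[0,0,0,0,0,0.0333],[0,0,0,0,0,0.0611],[0,0,0,0,0,0.0889],[0,0,0,0,0,0.1111],[0,0,0,0,0,0.125],[0,0,0,0,0,0.125],[0,0,0,0,0,0.125]],
])

```text
clock: 15.18
tool_pos: [0.51, 0.0558, 0.1215]
orientation: [179.9, -0.0, 138.0]
force: [-0.3, 7.1, -2.3]
opening: 0.0138
gripper_force: 30.0
```

Request:
send_rows([
  [[0,0,0,0,0,0],[0,0,0,0,0,0],[0,0,0,0,0,0],[0,0,0,0,0,0],[0,0,0,0,0,0],[0,0,0,0,0,0]],
])

```text
clock: 15.68
tool_pos: [0.5101, 0.0558, 0.1215]
orientation: [179.9, -0.0, 138.0]
force: [0.2, 6.6, -2.1]
opening: 0.0136
gripper_force: 30.0
```

```bash
python3 - <<'E'
from plant import ctrl
import cv2,numpy as np
w=ctrl.snapshot("wrist")["img"];t=ctrl.snapshot("top")["img"][125:265,120:330]
o=np.hstack([cv2.resize(w,(400,300)),cv2.resize(t,(400,300)[:1]+(267,)) if 0 else cv2.copyMakeBorder(cv2.resize(t,(400,267),interpolation=cv2.INTER_CUBIC),0,33,0,0,cv2.BORDER_CONSTANT)])
cv2.imwrite("pics/w4.png",o[:,:,::-1])
o=ctrl.get_obs();print(o['tool_pos'],o['orientation'],o['force'],o['moment'],o['gripper_force'],o['opening'])
E
```

```text
[0.51005818 0.05577154 0.12151313] [ 1.79901009e+02 -2.95513820e-02  1.38025532e+02] [-0.45627654  6.09432603 -2.30238377] [2.454473   0.13124985 0.01506994] 29.998718798160553 0.014019516650683758
```

View pics/w4.png

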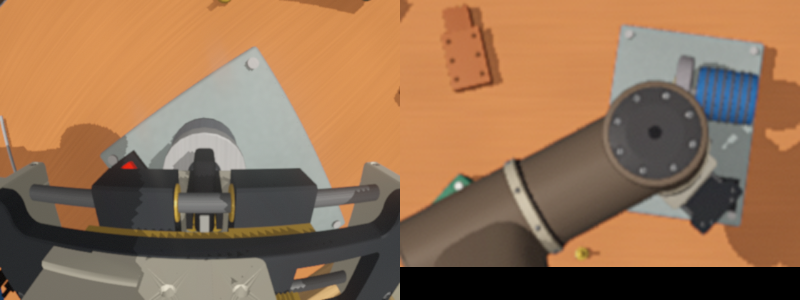

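The bar is gripped square between the pads at about (204,175). It has turned 68.3° (1.19 rad), and the twist torque is near zero, so it is seated in the third click.

```bash
python3 -c "
from plant import ctrl
print(ctrl.close_job())"
```

```text
the job is handed in; nothing more can be done
None
```

The key was turned to its stop and sprang back to rest. The knob has been turned 1.19 rad to its third click and is still gripped at 30 N. I handed the job in at about 16 s; the hand-in returned no verdict.

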